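Advance the bench screw press by one turn

ROBOT

A 7-joint arm with a two-finger parallel gripper is mounted at the origin on the work surface. World frame = base frame: x ahead of the robot, y to its left, z up, the work surface at z = 0. Lengths are in mm, angles in rad, forces in N, time in s.
With the tool pointing down it reaches from about 425 to 1025 mm from the base axis. Payload 9.4 kg.
Tool frame: the origin (TCP) lies at the very end of the fingers, on their centre line; the grasp point (between the pads) lies 19 mm behind it (manip.grip_depth is the distance from the TCP to the grasp point, in mm); z points along the fingers, y is the line along which they close (so a half turn about z gives the same grasp; the last joint's range is limited). The gripper opens to 85 mm and grips with 20 to 120 N. Pads are 22 mm wide; open, the fingers measure 114 mm over their backs; the gripper's body (76 mm by 85 mm) begins 54 mm behind the grasp point. The pads swing forward as they close: fully open they stand 13 mm farther back than shut.
Start: joints at [-1.281, 0.599, -0.003, 1.599, 0.002, 0.943, -0.08], TCP at [260.011, 676.771, 231.275] pointing down, gripper open.
Joint ranges: [-2.57, 2.57], [-0.35, 1.97], [-1.29, 1.29], [0.11, 2.56], [-1.05, 4.19], [0.11, 1.86], [-2.63, 2.63]. Speed limits (rad/s): [2.22, 2.22, 3.01, 3.01, 3.14, 3.14, 3.14].

INTERFACE

Orientations are given as a rotation vector (axis times angle).
In Python, from bench import manip gives the robot as it stands. The module is installed in compiled form; this text tells all that it offers. Calls block until the motion is done:
- manip.move_pose(position, orientation): joint-space move of the TCP to a pose.
- manip.move_straight(position, attitude=None, rate=150): straight line of the TCP; attitude=None keeps the orientation; rate is the mean speed in mm/s.
- manip.set_joints(angles): joint-space move.
- manip.command_gripper(opening, grip_force=None): finger opening in mm; grip_force is the grip in N (None keeps the last); returns when the fingers have stopped.
- manip.pause(seconds).
- manip.inverse_kinematics(position, orientation): joint angles nearest the present ones, or None.
- manip.observe(): the state.
- manip.get_image(name): name is "scene" or "top" or "wrist"; returns the picture (400x640x3 uint8, blue, green, red); there is no depth.
- manip.get_calibration(name): a dict with "K" (3x3 intrinsics, pixels), "D" ([k1, k2, p1, p2, k3] as OpenCV has them; the pictures are not rectified), "xyz" and "attitude" of the camera in the world. Camera axes: x right, y down, z forward; pixel columns grow to the right and rows downward; lengths in mm; the calibration is good to about 2 mm. A picture is of the moment at which its call begins: read the wrist's pose just before it. get_calibration takes no time and is no camera call; for the wrist camera it gives the pose at the moment of the call.
A pose or a line that the arm cannot do raises manip.MotionError and nothing moves.
- manip.sign_off(): hands the job in; it is judged then, once.
The state is a dict: "time_s": time; "joint_positions": joint angles; "dq": joint speeds; "tau": joint torques, N m; "eef_pos": TCP position; "tcp_rot": TCP orientation; "ft_force": force on the tool from outside, world axes, zero at the start; "wrist_torque": the same for the moment, N m; "finger_gap": finger opening in mm; "grip_force": force on a finger pad.
Only numpy, scipy, OpenCV 4.12 (cv2) and the standard library are available. Lean on these libraries where they do the work, as an engineer would, in place of code of your own. Each camera call takes 0.05 s, during which the arm holds its last target. There are 200 camera calls.

TASK

On the goldsmith's small olive-green screw press, push the hand wheel round by its upright red handle, clockwise seen from above, through exactly one full turn, so that the handle comes back to where it started; then stop and take the hand away. Only push it, with the fingertips or the side of the fingers: never grip the handle, and leave everything else on the bench as it stands.

Things in the scene. Friction and masses are not known exactly. Their poses are not given: they have to be found in the camera images.
- press: olive-green bench screw press, bolted down, 130 mm (its local x) by 200 mm (its local y) base plate 20 mm thick, two steel columns and a crosshead 55 mm by 130 mm whose top is 111 mm above the bench; its hand wheel lies level on top. Origin at the centre of the base's underside, on the wheel's axis; z up
- wheel_centre (a point): the fixed centre of the hand wheel, 130 mm above the bench; the wheel turns about the vertical through it. The dark steel rim has a 65 mm centre-line radius and is a 14 mm thick bar, three thin spokes, top of rim 137 mm above the bench, top of hub 141 mm.
- wheel (a joint): turn of the hand wheel in rad, growing clockwise seen from above; one turn is 6.283. The starting value is anything from 0 to 5.4 and the end stops are beyond reach (at -0.5 and 19). The wheel is stiff (about 3 N at the handle, a little more when turned faster), stays where it is left, does not spring back or coast noticeably, and turning it does not change its height (only the ram below moves, 5 mm a turn)
- handle (a point): upright round red handle fixed on the rim at the end of one spoke, 65 mm from the wheel's axis, 20 mm diameter; this point is the centre of its foot, 136 mm above the bench, and it stands up to 193 mm above the bench. It does not spin on its own
- punch: bystander: upright brass punch, 14 mm diameter, 55 mm tall, loose, standing on the press's base plate on the side of its local +y; origin at the centre of its foot
- ring_gauge: bystander: flat copper ring, 30 mm outside diameter, 8 mm thick, loose, lying on the press's base plate on the side of its local -y; origin at the centre of its underside
- doming_block: bystander: brass cube, 50 mm, loose on the bench; origin at the centre of its underside
- flux_jar: bystander: jar, 56 mm diameter, 75 mm tall, loose on the bench; origin at the centre of its underside
- hammer: bystander: hammer lying loose on the bench
- tool_cup: bystander: blue ceramic cup, 68 mm diameter, 85 mm tall, loose on the bench; origin at the centre of its underside
There are look-alikes about, which are no part of the job. What is shaped like the press but purple or turquoise is not meant.

How it is judged:
By the outcome, as a careful person would: the job done as asked, in the order asked, and still so for the second after the job is handed in, with the robot touching nothing.
It also fails if it takes over 54 s, if anything falls off the work surface, if the arm or the gripper's body presses on something with over 40 N, if the wrist force passes 120 N, or if a joint passes its speed limit or range.

## Working session

There is one attempt and no reset: what is moved stays moved. The work goes in short steps, each a Python script; the robot and the scene stay as the last script left them, time stands still between calls to the robot, and variables do not carry over. Pictures are saved under pics/ and viewed, at most 10 in all, crops included, and the job is handed in when it is done.

```bash
mkdir -p pics; python3 - <<'E'
from bench import manip
import cv2
for n in("scene","top"):
    cv2.imwrite(f"pics/{n}0.png",manip.get_image(n)); c=manip.get_calibration(n); print(n,c)
print(manip.observe())
E
```

```text
scene {'K': array([[450.30556271,   0.        , 317.7535122 ],
       [  0.        , 450.30556271, 204.00980687],
       [  0.        ,   0.        ,   1.        ]]), 'D': array([-0.08854023,  0.        ,  0.        ,  0.        ,  0.        ]), 'xyz': array([1253.73564077, -506.31564953,  911.9708838 ]), 'attitude': array([-2.08640275, -1.10601807,  0.51200917])}
top {'K': array([[418.74577645,   0.        , 322.53314857],
       [  0.        , 418.74577645, 204.41776   ],
       [  0.        ,   0.        ,   1.        ]]), 'D': array([-0.09393184,  0.        ,  0.        ,  0.        ,  0.        ]), 'xyz': array([ 254.93030143,  -17.63664075, 1209.47828858]), 'attitude': array([-2.11665986,  2.08206613, -0.23661972])}
{'time_s': 0.1, 'joint_positions': array([-1.28071145,  0.6000617 , -0.00258299,  1.60004649,  0.00178255,
        0.94292259, -0.07980309]), 'dq': array([-0.00282498, -0.00257692, -0.00126116, -0.0015793 ,  0.00035081,
        0.00013808,  0.00036323]), 'tau': array([ 5.53122882e-03, -7.77994108e+01,  1.56993605e+00, -2.58627194e+01,
        1.26208822e-02,  5.48491575e-03, -1.11783964e-05]), 'eef_pos': array([259.82768904, 676.38233214, 230.49197537]), 'tcp_rot': array([-5.72769588e-01, -3.08876875e+00,  2.24031524e-03]), 'ft_force': array([ 0.38791534, -0.06418696, -0.24719041]), 'wrist_torque': array([ 0.00238908, -0.01299497,  0.02474165]), 'grip_force': 0.0, 'finger_gap': 85.45247611626402}
```

View pics/top0.png

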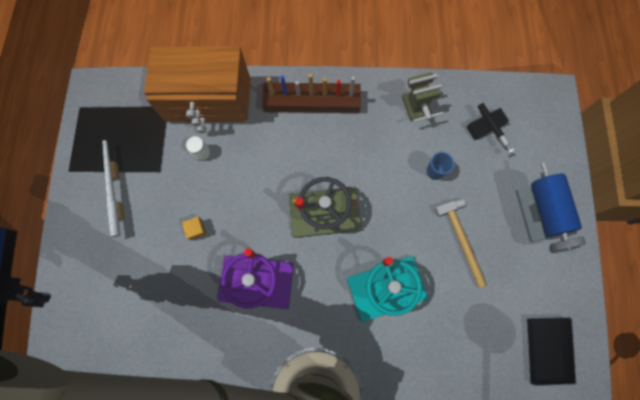

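View pics/scene0.png

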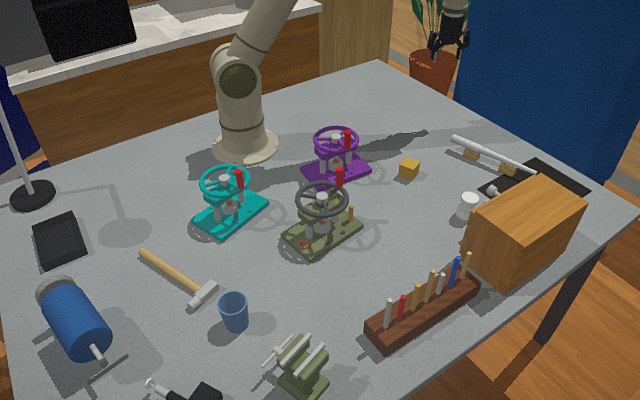

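The top view shows the olive press with its hub at about (325,202) and the red handle at about (299,202). In the scene view they are at about (322,197) and (340,177). The purple and turquoise presses are the look-alikes.

```bash
cat > h.py <<'E'
from bench import manip
import cv2, numpy as np
from scipy.spatial.transform import Rotation as R
def ray(c,uv,z):
    n=cv2.undistortPoints(np.array([[uv]],float),c["K"],c["D"])[0,0]
    d=R.from_rotvec(c["attitude"]).apply([*n,1]); return c["xyz"]+d*(z-c["xyz"][2])/d[2]
def proj(c,p):
    r=R.from_rotvec(c["attitude"]).inv(); p=np.atleast_2d(p).astype(float)
    return cv2.projectPoints(r.apply(p-c["xyz"]),np.zeros(3),np.zeros(3),c["K"],c["D"])[0][:,0]
def red(im,box=None):
    h=cv2.cvtColor(im,cv2.COLOR_BGR2HSV); m=((h[...,0]<8)|(h[...,0]>172))&(h[...,1]>170)&(h[...,2]>70)
    k=cv2.connectedComponentsWithStats(m.astype(np.uint8)); return [(s[4],s[:4],c) for s,c in zip(k[2][1:],k[3][1:]) if s[4]>8]
E
python3 - <<'E'
from h import *
for n in("scene","top"):
    im=cv2.imread(f"pics/{n}0.png")
    for r in red(im): print(n,r)
c=manip.get_calibration("top"); C=ray(c,(325,201.5),141); H=ray(c,(299,202),190); print(C,H,H-C)
c2=manip.get_calibration("scene"); print(ray(c2,(321.5,197),141), ray(c2,(339,168.5),193), proj(c2,C),proj(c2,H))
w=manip.get_calibration("wrist"); o=manip.observe(); T=R.from_rotvec(o["tcp_rot"]).inv()
print(w["K"][0,0],T.apply(w["xyz"]-o["eef_pos"]),(T*R.from_rotvec(w["attitude"])).as_matrix().round(3))
E
```

```text
scene (np.int32(108), array([344, 130,   7,  19], dtype=int32), array([347.0462963 , 138.99074074]))
scene (np.int32(121), array([336, 167,   7,  20], dtype=int32), array([338.97520661, 176.28099174]))
scene (np.int32(91), array([235, 169,   9,  20], dtype=int32), array([239.01098901, 177.61538462]))
scene (np.int32(51), array([399, 295,   7,  17], dtype=int32), array([401.50980392, 301.96078431]))
scene (np.int32(19), array([397, 312,   5,   7], dtype=int32), array([398.94736842, 314.94736842]))
top (np.int32(44), array([336,  81,   4,  14], dtype=int32), array([337.59090909,  87.68181818]))
top (np.int32(51), array([296, 198,   7,   8], dtype=int32), array([298.96078431, 201.43137255]))
top (np.int32(46), array([245, 249,   8,   8], dtype=int32), array([248.58695652, 252.47826087]))
top (np.int32(36), array([385, 258,   7,   6], dtype=int32), array([388.        , 260.61111111]))
[510.43185662 -18.39992577 141.        ] [496.36869397  46.69319586 190.        ] [-14.06316264  65.09312163  49.        ]
[518.96350218 -19.08428839 141.        ] [500.98083782  48.92970447 193.        ] [[319.88717349 195.13613487]] [[337.26024427 168.82572589]]
306.50025711444147 [  70.3278413    -0.27829441 -141.19763693] [[-0.    -0.961 -0.276]
 [ 1.    -0.     0.   ]
 [-0.    -0.276  0.961]]
```

```bash
python3 - <<'E'
from h import *
D=[0,np.pi,0]
manip.command_gripper(0)
manip.move_pose([590,-17,330],D)
manip.pause(0.3)
o=manip.observe(); w=manip.get_calibration("wrist"); im=manip.get_image("wrist")
cv2.imwrite("pics/w0.png",im); np.savez("w0.npz",q=o["joint_positions"],**w)
print(o["time_s"],o["joint_positions"],o["eef_pos"],w["xyz"],[r for r in red(im)])
q=o["joint_positions"]
for a in range(0,360,45):
    t=np.radians(a); print(a,manip.inverse_kinematics([514+65*np.cos(t),-19+65*np.sin(t),152],D))
E
```

```text
3.9 [-0.21372894  0.33991268  0.19991493  1.80852661 -0.07875056  1.00087706
  1.58883688] [590.05119861 -16.68569724 329.94861341] [519.60455695 -16.89020614 471.1347116 ] [(np.int32(400), array([385,  81,  23,  23], dtype=int32), array([396.545 ,  91.6475]))]
0 [-0.17013306  0.53170493  0.15207839  2.01752097 -0.13610063  0.60175364
  1.64442152]
45 [-0.24789215  0.51292802  0.14093396  2.05861672 -0.12651235  0.57796313
  1.55202964]
90 [-0.29415702  0.47020182  0.13213623  2.15542815 -0.11987877  0.52259951
  1.49857802]
135 [-0.27499182  0.42669589  0.13098571  2.255961   -0.12081698  0.46509433
  1.52325168]
180 [-0.18679473  0.40956634  0.13854693  2.29700974 -0.12899654  0.44173798
  1.6279507 ]
225 [-0.09151553  0.43092625  0.14897435  2.24893686 -0.13739509  0.46975247
  1.73748038]
270 [-0.05885661  0.47592332  0.15634638  2.14622451 -0.14188057  0.52881293
  1.77385823]
315 [-0.09551318  0.51690037  0.15824     2.05250942 -0.14210057  0.58221025
  1.73206081]
```

View pics/w0.png

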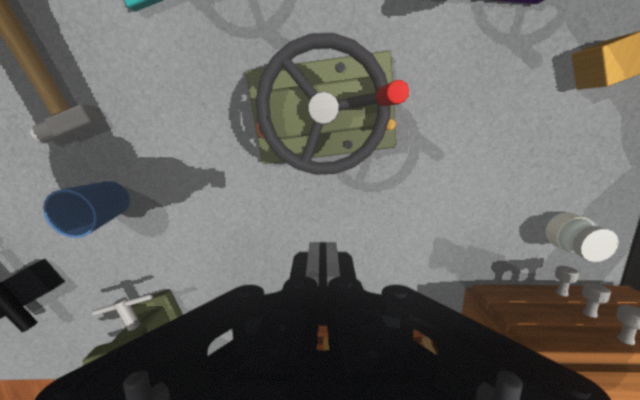

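The wrist view shows the hub at about (323,107.5) and the top of the red handle at about (398,92). The closed fingers are thin, about 14 mm across. I'll refine the pose, push to about 10° short of a full turn, then look again.

```bash
python3 - <<'E'
from h import *
w=dict(np.load("w0.npz")); C=ray(w,(323,107.5),141)[:2]; H=ray(w,(398,92.2),193)[:2]
d=H-C; th=np.arctan2(d[1],d[0]); print(C,H,np.hypot(*d),np.degrees(th))
np.savez("geo.npz",C=C,th=th)
Z=151
P=lambda a,z=Z:[C[0]+65*np.cos(a),C[1]+65*np.sin(a),z]
a0=th+np.radians(42); a1=th+np.radians(29)-2*np.pi
D=[0,np.pi,0]
manip.move_pose(P(a0,215),D); manip.move_straight(P(a0),rate=120)
print(manip.observe()["time_s"])
A=np.linspace(a0,a1,26)[1:]
for i,a in enumerate(A):
    manip.move_straight(P(a),rate=70)
    o=manip.observe(); e=o["eef_pos"][:2]-C
    if i%3==0: print(i,round(o["time_s"],2),o["ft_force"].round(1),np.hypot(*e).round(1))
    if np.linalg.norm(o["ft_force"])>40: print("FORCE",o["ft_force"]);break
else:
    print(manip.observe()["eef_pos"])
    # back off from the handle, lift, look
    manip.move_straight(P(A[-1]+.15),rate=100); manip.move_straight(P(A[-1]+.15,225),rate=200)
    manip.set_joints(w["q"]); manip.pause(.2)
    im=manip.get_image("wrist"); cv2.imwrite("pics/w1.png",im)
    r=[x for x in red(im) if x[0]>200]; print(r,manip.observe()["time_s"])
    print(manip.get_calibration("wrist")["xyz"]-w["xyz"])
E
```

```text
[511.4636318  -16.17910224] [500.42279491  47.62266538] 64.75002417287773 99.81775147748925
5.375
0 5.77 [-0.1  0.7  0.2] 65.2
3 6.94 [0.3 0.4 1.2] 65.2
6 8.12 [-12.5  -4.6   6.8] 60.8
9 9.29 [-1.8  1.2  4. ] 65.0
12 10.47 [ 0.6 -0.6  2.9] 65.2
15 11.64 [-1.2 -0.5  3.3] 65.2
18 12.82 [5.7 1.9 6.4] 63.2
21 13.99 [ 3.5 -1.3  7. ] 63.1
24 15.17 [-1.2  0.3  0.7] 64.9
[471.1960447   34.71236611 151.11593083]
[(np.int32(402), array([383,  74,  23,  23], dtype=int32), array([394.58955224,  84.9079602 ]))] 16.9
[-0.80364518  0.566111   -0.74069247]
```

View pics/w1.png

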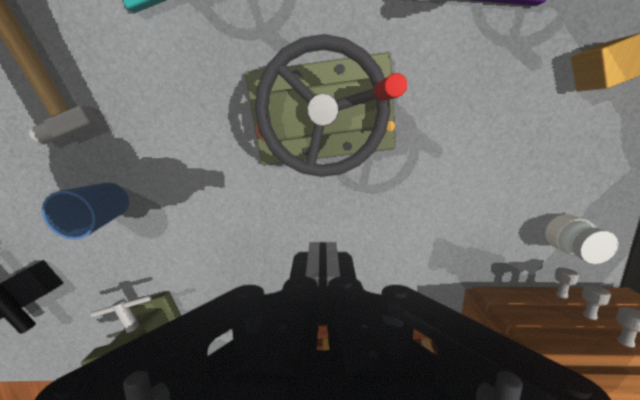

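Since the handle can only sit ahead of the pusher, it has gone about 354° clockwise: it is now at about (396,85) against (398,92) at the start. I'll measure the remainder and creep it in.

```bash
cat >> h.py <<'E'
g=np.load("geo.npz"); C=g["C"]; th=float(g["th"])
P=lambda a,z=151:[C[0]+65*np.cos(a),C[1]+65*np.sin(a),z]
def ang(im,w):
    r=max(red(im),key=lambda x:x[0])
    d=ray(w,r[2],187)[:2]-C; return np.degrees(np.arctan2(d[1],d[0]))
def look(name):
    w0=dict(np.load("w0.npz")); manip.set_joints(w0["q"]); manip.pause(.6)
    w=manip.get_calibration("wrist"); im=manip.get_image("wrist"); cv2.imwrite(f"pics/{name}.png",im)
    a0=ang(cv2.imread("pics/w0.png"),w0); a=ang(im,w); print("angles",a0,a,w["xyz"]-w0["xyz"],manip.observe()["time_s"])
    return a-a0
def push(adeg):
    a=np.radians(adeg); D=[0,np.pi,0]
    manip.move_pose(P(a+.3,215),D); manip.move_straight(P(a+.3),rate=150)
    manip.move_straight(P(a+.1),rate=40); manip.move_straight(P(a),rate=10); manip.pause(.2)
    o=manip.observe(); e=o["eef_pos"][:2]-C; print("eef ang",np.degrees(np.arctan2(e[1],e[0])),"cmd",adeg,o["ft_force"])
    manip.move_straight(P(a+.2),rate=80); manip.move_straight(P(a+.2,225),rate=200)
E
python3 - <<'E'
from h import *
rem=look("w2"); print("rem",rem,"th",np.degrees(th))
last=np.degrees(np.arctan2(34.712-C[1],471.196-C[0])); print("last",last)
push(last-rem+1.5)
print("rem",look("w3"))
E
```

```text
angles 100.55762578064574 106.95128251761071 [0.01473029 0.01502719 0.01052879] 17.8
rem 6.393656736964971 th 99.81775147748925
last 128.35283950851732
eef ang 123.45792888999883 cmd 123.45918277155235 [-2.87323864  0.78440816  2.71337854]
angles 100.55762578064574 103.06791929567437 [-0.04776041  0.07277545  0.03112296] 22.7833
rem 2.5102935150286356
```

```bash
python3 - <<'E'
from h import *
push(123.46-2.4)
r=look("w4"); print("rem",r)
if r>0.5: push(123.46-2.4-r); print("rem",look("w5"))
a=cv2.imread("pics/w0.png");b=manip.get_image("wrist")
cv2.imwrite("pics/cmp.png",np.vstack([cv2.resize(x[20:180,220:440],None,fx=1.8,fy=1.8) for x in(a,b)]))
E
```

```text
eef ang 120.71134625587415 cmd 121.05999999999999 [-1.67956739 -0.52852324  1.03094836]
angles 100.55762578064574 100.5178542062281 [-0.04799617  0.07543621  0.02895571] 27.7583
rem -0.03977157441764234
```

View pics/cmp.png

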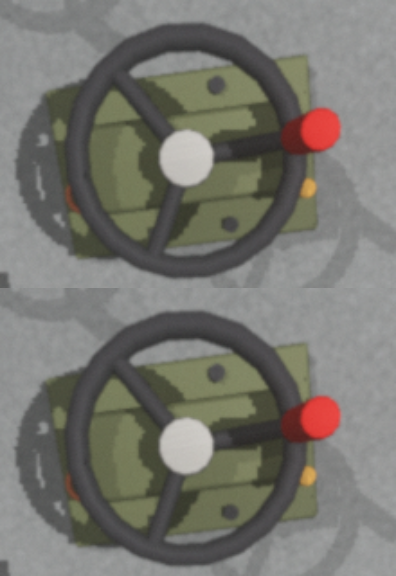

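The before and after crops match: handle, spokes, punch and ring gauge are all where they started. The hand is clear of the press.

```bash
python3 -c "
from bench import manip
print(manip.sign_off())"
```

```text
the job is handed in; nothing more can be done
None
```

I pushed the olive press's wheel one full turn clockwise; by the camera the handle is within about 0.1° of where it started. The hand is clear of the press and the job was handed in at about 28 s.

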